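# Lift the femoral shell's swing basket off its stand

### The arm

A 6-joint arm with a two-finger parallel gripper is mounted at the origin on the work surface. World frame = base frame: x ahead of the robot, y to its left, z up, the work surface at z = 0. Lengths are in m, angles in rad, forces in N, time in s.
With the tool pointing down it reaches from about 0.375 to 0.9 m from the base axis. Payload 3.1 kg.
Tool frame: the origin (TCP) lies between the finger pads; the fingertips stand 8 mm ahead of it and the grasp point (between the pads) lies 11 mm behind it; z points along the fingers, y is the line along which they close (so a half turn about z gives the same grasp; the last joint's range is limited). The gripper opens to 85 mm and grips with 20 to 120 N. Pads are 22 mm wide; open, the fingers measure 114 mm over their backs; the gripper's body (76 mm by 85 mm) begins 54 mm behind the grasp point. The pads swing forward as they close: fully open they stand 13 mm farther back than shut.
Start: joints at [0.93, 0.527, 1.433, -0, 1.181, -0.178], TCP at [0.278, 0.56, 0.239] pointing down, gripper open.
Joint ranges: [-3.08, 3.08], [-0.75, 2.2], [0.22, 2.44], [-1.43, 4.57], [0, 2.65], [-2.85, 2.85]. Speed limits (rad/s): [2.79, 2.79, 3.14, 3.14, 3.14, 3.14].

### API

Orientations are given as a unit quaternion [x, y, z, w].
In Python, from station import readout, cams, sign_off gives the robot as it stands.
- The arm moves only by the tool send_rows, never from a script. Its argument "commands" is text: rows parted by semicolons, each of 5 numbers parted by spaces: the finger opening in mm, from 0 to 85.4, then the shift along the tool's x, y, z each as a share of 0.02 m, from -1 to 1, then the turn about the tool's z as a share of 4 degrees, from -1 to 1. In form: grip dx dy dz spin; .... A call has 1 to 20 rows; each row shifts and turns the commanded pose from where the row before left it, along the tool's axes as they then stand; what a row does not reach is not made up. A row lasts 1/12 s, in which the tool goes at most 41.7 mm and 7.16 degrees, less where a joint would pass 70% of its speed; a pose out of reach is approached as far as the arm can. A call with a number of a shift or a turn outside -1 to 1 is refused whole. A call with a gripper value outside its range is refused whole. The fingers move at their own pace and stop on an object; "grip_force" is the grip in N (left out, the last holds). Time passes only in rows, so rows that do not move let the fingers close. It gives the time, the measured TCP pose, the force, the opening and the grip force at its end, in the units of the state.
- readout.sense(): the state, without advancing time (a new reading comes with each control period).
- cams.snapshot(name): name is "scene" or "side" or "wrist"; returns a dict with "pixels" (400x640x3 uint8, red, green, blue), "intrinsics" (3x3 intrinsics, pixels), "eye" and "rotation" of the camera in the world. Camera axes: x right, y down, z forward; pixel columns grow to the right and rows downward; lengths in m; the calibration is good to about 2 mm. A picture is of the moment at which its call begins. There is no depth.
- sign_off(): hands the job in; it is judged then, once.
The state is a dict: "t": time; "q": joint angles; "qd": joint speeds; "tau": joint torques, N m; "tcp_pos": TCP position; "tool_rot": TCP orientation; "force": force on the tool from outside, world axes, zero at the start; "ft_torque": the same for the moment, N m; "finger_gap": opening from 0.0 (shut) to 1.0 (fully open); "gripper_force": force on a finger pad.
Only numpy, scipy, OpenCV 4.12 (cv2) and the standard library are available. Lean on these libraries where they do the work, as an engineer would, in place of code of your own. Each camera call takes 0.05 s, during which the arm holds its last target. There are 200 camera calls.

### The job

Take the blue-handled basket, the one holding the grey femoral shell, by its handle and lift it straight up off its pivot stand without letting it swing or catch. Stand it gently, upright, on the middle of the black rubber pad and let go. Leave the yellow-handled basket hanging where it is.

Things in the scene. Friction and masses are not known exactly. Their poses are not given: they have to be found in the camera images.
- shell_basket_handle (a point): Centre of the flat blue handle bar (86 long in y, 14 thick in x, 20 mm high) fixed above an open dark steel basket 80 (x) x 90 (y) x 62 mm high, underside 104 mm below this point; z up. Holds a grey femoral shell, fixed inside, below the bar. Hangs on two pins along y, 38 mm below this point, in open-topped notches, free to swing; about 0.5 kg, centred under the bar.
- plate_basket_handle (a point): Centre of the flat yellow handle bar (86 long in y, 14 thick in x, 20 mm high) fixed above an open dark steel basket 80 (x) x 90 (y) x 62 mm high, underside 104 mm below this point; z up. Bystander: holds a white sternum plate, fixed inside, below the bar. Hangs on two pins along y, 38 mm below this point, in open-topped notches, free to swing; about 0.5 kg, centred under the bar.
- stand_shell: Fixed stand of the shell basket (the plate basket has its like): grey base 100 (x) x 150 (y) x 10 mm, origin at the centre of its underside, z up. Two aluminium uprights 60 mm either side along y, 44 wide (x), 12 thick, 122 mm high, each with a top notch 14 mm wide seating an 8 mm brass pin, centre 100 mm up; a pin is free once raised 30 mm. Pin ends lie 74 mm either side.
- pad: A fixed square black rubber pad, 170 x 170 mm, 6 mm thick, lying flat on the bench; origin at the centre of its underside, z up.
Things that resemble listed ones, but are neither listed nor needed, are in the scene too. Leave any orange or purple look-alike of the stand_shell alone.

How it is judged:
On the way:
1. the shell basket is lifted clear of its stand's notches, upright to 12 degrees (z of shell_basket_handle in the frame of stand_shell above 0.173 m and angle between shell_basket_handle's own z axis and vertical below 0.21 rad), for 0.1 s.
At the end, for the whole second after the job is handed in: The shell basket stands flat and at rest on the black rubber pad, upright, its middle within 30 mm of the pad's middle; the plate basket still hangs in its stand, within 20 mm of where it was and upright to 11 degrees (horizontal distance between shell_basket_handle and pad below 0.03 m and z of shell_basket_handle in the frame of pad between 0.102 and 0.116 m and angle between shell_basket_handle's own z axis and vertical below 0.1 rad and linear speed of shell_basket below 0.02 m/s and distance of plate_basket_handle from where it was at the start of the episode below 0.02 m and angle between plate_basket_handle's own z axis and vertical below 0.2 rad); the robot touches nothing.
It fails at once if the shell basket swings or tips more than 20 degrees (angle between shell_basket_handle's own z axis and vertical above 0.35 rad).
It fails at once if the shell basket catches hard on its stand (over 45 N) (contact force between shell_basket and stand_shell above 45 N).
It fails at once if the shell basket is banged down on the pad (over 60 N) (contact force between shell_basket and pad above 60 N).
It fails at once if the shell basket is let go, away from its stand, more than 15 mm above the pad (horizontal distance between shell_basket_handle and stand_shell above 0.06 m and z of shell_basket_handle in the frame of pad above 0.125 m and contact force between the fingers and shell_basket below 0.1 N).
It fails at once if the plate basket is swung or knocked: its handle moved more than 30 mm (distance of plate_basket_handle from where it was at the start of the episode above 0.03 m).
It also fails if it takes over 45 s, if anything falls off the work surface, if the arm or the gripper's body presses on something with over 40 N, if the wrist force passes 120 N, or if a joint passes its speed limit or range.

## Working session

There is one attempt and no reset: what is moved stays moved. The work goes in short steps, Python scripts to look and compute and a tool call to move; the robot and the scene stay as the last step left them, time stands still between calls to the robot, and variables do not carry over. Pictures are saved under pics/ and viewed, at most 10 in all, crops included, and the job is handed in when it is done.

Besides the shell and the picture viewer there is one more tool, called after "Emit:" in YAML: its name, and indented under it one key for each argument. send_rows: Moves the arm, as the interface text tells. Its arguments: {"type":"object","properties":{"commands":{"type":"string"},"grip_force":{"type":"number"}},"required":["commands"]}

```bash
mkdir -p pics; cat > h.py <<'E'
import numpy as np,cv2,pickle
from station import readout,cams
def snap(n,f):
    s=cams.snapshot(n); pickle.dump(s,open(f'pics/{f}.pkl','wb')); cv2.imwrite(f'pics/{f}.png',s['pixels'][:,:,::-1]); return s
def ray(s,u,v):
    d=np.asarray(s['rotation'])@np.linalg.inv(s['intrinsics'])@[u,v,1.]; return np.asarray(s['eye']),d
def atz(s,u,v,z):
    e,d=ray(s,u,v); return e+d*(z-e[2])/d[2]
def proj(s,p):
    c=np.asarray(s['rotation']).T@(np.asarray(p)-s['eye']); c=np.asarray(s['intrinsics'])@c; return c[:2]/c[2]
E
python3 - <<'E'
from h import *
a=snap('scene','a');b=snap('side','b')
for s in(a,b):print(s['eye'],np.asarray(s['rotation']).round(3).tolist(),s['intrinsics'][0][0])
r=readout.sense();print(r)
E
```

```text
[ 1.23298194 -0.12650411  0.91018388] [0.684, 0.622, -0.256, -0.285] 386.4444380038168
[ 0.08204451 -0.80809235  0.76186298] [0.872, -0.203, 0.102, -0.434] 430.1426134365682
{'t': 0.1, 'q': array([ 9.30493852e-01,  5.28364175e-01,  1.43377391e+00, -1.78607905e-06,
        1.18139315e+00, -1.78515438e-01]), 'qd': array([ 0.00085543, -0.00163641, -0.0024144 , -0.00067299, -0.0013555 ,
       -0.00155291]), 'tau': array([-3.43523761e-04, -4.43309927e+01, -1.78585482e+01, -2.60923298e-04,
        3.93220267e-03, -3.45553399e-07]), 'tcp_pos': array([0.27807125, 0.55903547, 0.23843708]), 'tool_rot': array([ 2.28846983e-01,  9.73461925e-01, -8.89514504e-04, -3.85085610e-04]), 'force': array([-0.53286655, -0.5316833 ,  0.60541269]), 'ft_torque': array([-0.0251046 ,  0.00973557, -0.03321286]), 'gripper_force': 0.0, 'finger_gap': 1.0038983090697706}
```

View pics/a.png

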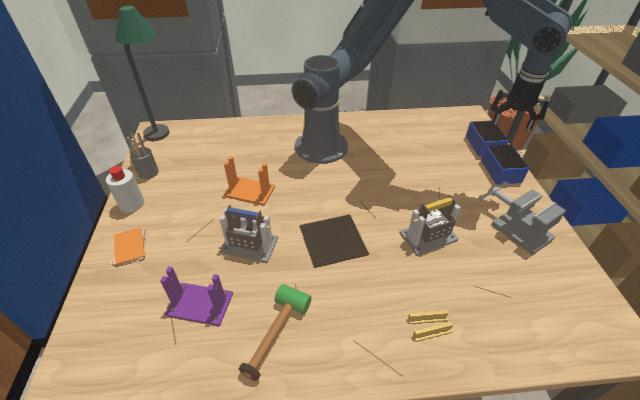

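View pics/b.png

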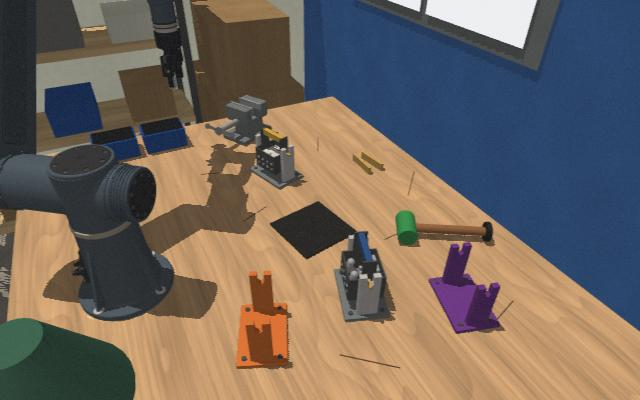

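Scene view: the blue-handled basket on its grey stand is at (247,230), the yellow-handled one at (433,222) and the pad at (334,240). The empty orange (249,182) and purple (199,295) stands are look-alikes. The basket at (247,230) fits because it has a blue bar and a grey stand. In the side view it is at (362,270). The rotation is given as a quaternion, so I'll convert it. Next I'll confirm with a crop and measure.

```bash
sed -i "s/^def snap/from scipy.spatial.transform import Rotation as Ro\ndef snap/; s/s=cams.snapshot(n);/s=cams.snapshot(n); s['rotation']=Ro.from_quat(s['rotation']).as_matrix() if np.size(s['rotation'])==4 else s['rotation'];/" h.py
python3 - <<'E'
from h import *
a=snap('scene','a');b=snap('side','b')
k=lambda s,x,y,w,h,f:cv2.resize(s['pixels'][y:y+h,x:x+w,::-1],None,fx=f,fy=f,interpolation=cv2.INTER_CUBIC)
A=k(a,205,190,80,80,5);B=k(b,325,225,80,100,4)
cv2.imwrite('pics/c1.png',np.hstack([A,cv2.copyMakeBorder(B,0,0,0,0,0)]))
# pad: dark blob corners at z=6mm
for s,c in((a,(334,240)),(b,(313,229))):
    g=s['pixels'].max(2); m=(g<75).astype(np.uint8); n,l,st,ce=cv2.connectedComponentsWithStats(cv2.morphologyEx(m,cv2.MORPH_OPEN,np.ones((3,3),np.uint8)))
    i=l[c[1],c[0]]; cnt=max(cv2.findContours((l==i).astype(np.uint8),0,1)[0],key=cv2.contourArea)
    w=np.array([atz(s,u,v,.006)[:2] for u,v in cnt[:,0]],np.float32)
    print('pad',i,st[i],cv2.minAreaRect(w))
    hsv=cv2.cvtColor(s['pixels'],cv2.COLOR_RGB2HSV)
    x0,y0,x1,y1=(205,190,285,270) if s is a else (325,225,405,325)
    m=cv2.inRange(hsv,(95,110,40),(125,255,255));mm=np.zeros_like(m);mm[y0:y1,x0:x1]=m[y0:y1,x0:x1]
    ys,xs=np.nonzero(mm);print('blue',len(xs),xs.min(),xs.max(),ys.min(),ys.max(),xs.mean(),ys.mean())
    cnt=np.c_[xs,ys].astype(np.float32);print(cv2.minAreaRect(cnt)); r=ray(s,xs.mean(),ys.mean());print(r)
    for z in(.15,.148):print(atz(s,xs.mean(),ys.mean(),z))
E
```

```text
pad 0 [     0      0    640    400 239441] ((-0.38340502977371216, 0.07076597213745117), (4.521218299865723, 2.6683785915374756), 85.19903564453125)
blue 7 237 256 210 214 249.0 212.42857142857142
((246.48648071289062, 212.0811004638672), (19.39908218383789, 0.986393928527832), 9.462322235107422)
(array([ 1.23298194, -0.12650411,  0.91018388]), array([-0.70886192, -0.112526  , -0.72020397]))
[ 0.48476972 -0.24527664  0.15      ]
[ 0.48280121 -0.24558913  0.148     ]
pad 23 [ 271  202  109   76 3213] ((0.4896799921989441, -0.08501715958118439), (0.16966138780117035, 0.31368982791900635), 10.783432006835938)
blue 233 358 372 233 260 364.19742489270385 246.91416309012877
((364.04998779296875, 246.6500244140625), (29.092952728271484, 8.538148880004883), 71.56504821777344)
(array([ 0.08204451, -0.80809235,  0.76186298]), array([ 0.43512741,  0.60499941, -0.68596787]))
[ 0.47016525 -0.26845083  0.15      ]
[ 0.4714339 -0.2666869  0.148    ]
```

View pics/c1.png

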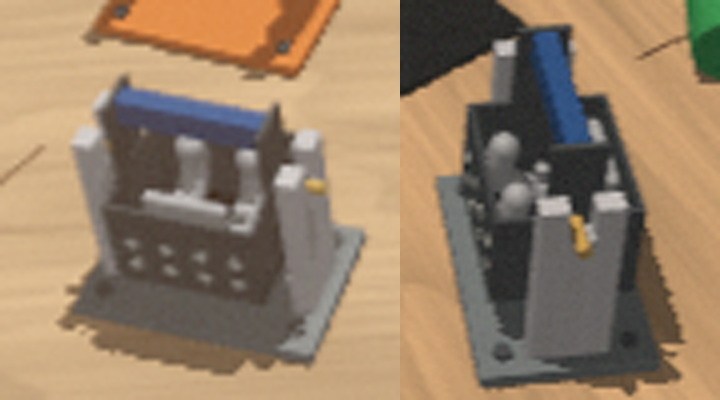

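The crop confirms the target: a blue bar with a grey shell inside, hanging on the grey stand, with the bar at about (243,213) in the scene view and (364,247) in the side view. Now I'll fit the bar box and pad in both views.

```bash
cat > fit.py <<'E'
from h import *
from scipy.optimize import minimize
def sil(s,P):
    m=np.zeros((1600,2560),np.uint8); q=np.array([proj(s,p) for p in P]); h=cv2.convexHull(((q+.5)*4).astype(np.int32)); cv2.fillConvexPoly(m,h,255); return cv2.resize(m,(640,400),interpolation=cv2.INTER_AREA)/255.
def box(x,y,yaw,z,sx,sy,sz):
    c,n=np.cos(yaw),np.sin(yaw)
    return [(x+c*i*sx/2-n*j*sy/2,y+n*i*sx/2+c*j*sy/2,z+k*sz/2) for i in(-1,1) for j in(-1,1) for k in(-1,1)]
def fit(sm,x0,z,size):
    f=lambda p:sum(np.abs(sil(s,box(p[0],p[1],p[2],z if z else p[3],*size))-m).sum()/m.sum() for s,m in sm)
    S=np.array([x0]+[np.array(x0)+d for d in np.diag([.012,.012,.15,.01][:len(x0)])])
    r=minimize(f,x0,method='Nelder-Mead',options=dict(initial_simplex=S,xatol=1e-4,fatol=1e-4)); return r.x.round(4),round(r.fun,3)
def roi(m,x0,y0,x1,y1):
    o=np.zeros(m.shape);o[y0:y1,x0:x1]=m[y0:y1,x0:x1];return o
def load(f): return pickle.load(open(f'pics/{f}.pkl','rb'))
E
python3 - <<'E'
from fit import *
a,b=load('a'),load('b')
bl=lambda s:(s['pixels'][:,:,2].astype(int)-s['pixels'][:,:,0]>28)
ma,mb=roi(bl(a),205,200,285,225),roi(bl(b),350,225,385,270); print(ma.sum(),mb.sum())
x0=[.475,-.255,.1]
sz=(.014,.086,.02)
for n,sm in(('both',[(a,ma),(b,mb)]),('a',[(a,ma)]),('b',[(b,mb)])): print(n,fit(sm,x0,.138,sz))
print('freez',fit([(a,ma),(b,mb)],x0+[.138],None,sz))
dk=lambda s:(s['pixels'].max(2)<100)
pa,pb=roi(dk(a),296,212,372,270),roi(dk(b),265,198,356,258);print(pa.sum(),pb.sum())
for n,sm in(('both',[(a,pa),(b,pb)]),('a',[(a,pa)]),('b',[(b,pb)])): print('pad',n,fit(sm,[.5,-.06,.1],.003,(.17,.17,.006)))
for s in(a,b):print(proj(s,(.475,-.255,.138)),proj(s,(.5,-.06,.006)))
E
```

```text
102.0 237.0
both (array([ 0.4754, -0.2631, -0.3814]), np.float64(2.016))
a (array([ 0.4661, -0.2664, -0.5148]), np.float64(1.534))
b (array([ 0.4799, -0.2522, -0.3511]), np.float64(0.335))
freez (array([ 0.4748, -0.2622, -0.3568,  0.1421]), np.float64(2.047))
2366.0 2803.0
pad both (array([ 0.4778, -0.0111,  0.1866]), np.float64(0.148))
pad a (array([ 0.4781, -0.0109,  0.1985]), np.float64(0.054))
pad b (array([ 0.4782, -0.0116,  0.1877]), np.float64(0.093))
[246.11839271 213.14553962] [317.11154497 245.2843056 ]
[362.36045335 246.47605895] [328.06893153 234.97603997]
```

```bash
python3 - <<'E'
from fit import *
a,b=load('a'),load('b')
print(a['pixels'][205:222,243].tolist())
sz=(.014,.086,.02)
for t in(5,12,20):
    bl=lambda s:(s['pixels'][:,:,2].astype(int)-s['pixels'][:,:,0]>t)
    ma,mb=roi(bl(a),205,200,285,225),roi(bl(b),350,225,385,270); print(t,ma.sum(),mb.sum())
    for n,sm in(('both',[(a,ma),(b,mb)]),('a',[(a,ma)]),('b',[(b,mb)])): print(n,fit(sm,[.478,-.255,-.3],.138,sz))
    print('freez',fit([(a,ma),(b,mb)],[.478,-.255,-.3]+[.138],None,sz))
# yellow
E
```

```text
[[211, 176, 135], [211, 179, 138], [215, 181, 140], [214, 182, 139], [185, 161, 139], [104, 114, 150], [88, 108, 152], [86, 106, 153], [80, 83, 111], [75, 71, 89], [73, 69, 87], [75, 72, 86], [100, 101, 115], [181, 176, 173], [167, 161, 159], [140, 134, 128], [118, 110, 105]]
5 216.0 278.0
both (array([ 0.4751, -0.2634, -0.3441]), np.float64(0.563))
a (array([ 0.4737, -0.2652, -0.3916]), np.float64(0.249))
b (array([ 0.4778, -0.2559, -0.3459]), np.float64(0.268))
freez (array([ 0.4755, -0.2622, -0.3489,  0.1388]), np.float64(0.567))
12 163.0 261.0
both (array([ 0.4755, -0.2633, -0.359 ]), np.float64(0.974))
a (array([ 0.4726, -0.2646, -0.3929]), np.float64(0.652))
b (array([ 0.479 , -0.2541, -0.3499]), np.float64(0.277))
freez (array([ 0.476 , -0.262 , -0.3496,  0.138 ]), np.float64(0.955))
20 110.0 252.0
both (array([ 0.4757, -0.2632, -0.3669]), np.float64(1.779))
a (array([ 0.464 , -0.2684, -0.5154]), np.float64(1.369))
b (array([ 0.4791, -0.2535, -0.3686]), np.float64(0.284))
freez (array([ 0.4745, -0.262 , -0.3761,  0.1421]), np.float64(1.799))
```

Emit:
send_rows:
  commands: "85 -1 0 -0.5 0.45;85 -1 0 -0.5 0.45;85 -1 0 -0.5 0.45;85 -1 0 -0.5 0.45;85 -1 0 -0.5 0.45;85 -1 0 0 0.45;85 -1 0 0 0.45;85 -1 0 0 0.45;85 -1 0 0 0.45;85 -1 0 0 0.45;85 -1 0 0 0.45;85 -1 0 0 0.45;85 -1 0 0 0.45;85 -1 0 0 0.45;85 -1 0 0 0.45;85 -1 0 0 0.45;85 -1 0 0 0.45;85 -1 0 0 0.45;85 -1 0 0 0.45;85 -1 0 0 0.45"
  grip_force: 60

```text
t: 1.87
tcp_pos: [0.5639, 0.2875, 0.289]
tool_rot: [0.519, 0.855, -0.0, -0.0]
force: [0.5, -0.3, 0.1]
finger_gap: 0.999
gripper_force: 0.0
```

Emit:
send_rows:
  commands: "85 -1 0 0 0.45;85 -1 0 0 0.45;85 -1 0 0 0.45;85 -1 0 0 0.45;85 -1 0 0 0.45;85 -1 0 0 0.45;85 -1 0 0 0.45;85 -1 0 0 0.45;85 -1 0 0 0.45;85 -1 0 0 0.45;85 -1 0 0 0.45;85 -1 0 0 0.45;85 -1 0 0 0.45;85 -1 0 0 0.45;85 -1 0 0 0.45;85 -1 0 0 0.45;85 -1 0 0 0.45;85 -1 0 0 0.45;85 -1 0 0 0.45;85 -1 0 0 0.45"

```text
t: 3.53
tcp_pos: [0.6346, -0.0995, 0.289]
tool_rot: [0.758, 0.652, -0.0, -0.0]
force: [0.6, 0.1, -0.4]
finger_gap: 0.997
gripper_force: 0.0
```

```bash
cat > go.py <<'E'
from h import *
def rel(target,yaw=None):
    r=readout.sense();R=Ro.from_quat(r['tool_rot']).as_matrix()
    d=R.T@(np.array(target)-r['tcp_pos']); y=np.degrees(np.arctan2(R[1,1],R[0,1]))
    sp=None if yaw is None else -((np.degrees(yaw)-y+90)%180-90)
    print('t',round(r['t'],2),'tcp',r['tcp_pos'].round(4),'tooly deg',y.round(2),'tilt',R[2,2].round(5),'shift in 20mm',(d/.02).round(2),'spin/4',sp and round(sp/4,2),'gap',r['finger_gap'],r['force'].round(1),'q',r['q'].round(2))
E
python3 -c "
from go import *
rel((.476,-.262,.26),-.355)"
```

```text
t 3.53 tcp [ 0.6346 -0.0995  0.289 ] tooly deg -8.55 tilt -1.0 shift in 20mm [-9.21 -6.64  1.45] spin/4 2.95 gap 0.996791603475647 [ 0.6  0.1 -0.4] q [-0.33  0.5   1.33  0.    1.31 -0.18]
```

Emit:
send_rows:
  commands: "85 -0.98 -0.57 0 0.3;85 -0.98 -0.57 0 0.3;85 -0.98 -0.57 0 0.3;85 -0.98 -0.57 0 0.3;85 -0.98 -0.57 0 0.3;85 -0.98 -0.57 0 0.3;85 -0.98 -0.57 0 0.3;85 -0.98 -0.57 0 0.3;85 -0.98 -0.57 0 0.3;85 -0.98 -0.57 0 0.3;85 0 0 0 0;85 0 0 0 0;85 0 0 0 0"

```text
t: 4.62
tcp_pos: [0.4778, -0.261, 0.2893]
tool_rot: [0.821, 0.57, 0.0, -0.0]
force: [0.2, 0.7, -0.6]
finger_gap: 0.998
gripper_force: 0.0
```

```bash
python3 - <<'E'
from go import *
from fit import *
rel((.476,-.262,.26),-.355)
w=snap('wrist','w'); print(w['eye'],w['rotation'].round(2).tolist(),w['intrinsics'].round(0).tolist(),proj(w,(.476,-.262,.148)))
E
```

```text
t 4.62 tcp [ 0.4778 -0.261   0.2893] tooly deg -20.47 tilt -1.0 shift in 20mm [-0.08 -0.07  1.47] spin/4 -0.03 gap 0.9981675635390757 [ 0.2  0.7 -0.6] q [-0.71  0.36  1.57  0.    1.21 -0.35]
[ 0.50716786 -0.18323702  0.42280225] [[0.94, -0.33, -0.11], [-0.35, -0.89, -0.3], [0.0, 0.32, -0.95]] [[307.0, 0.0, 323.0], [0.0, 307.0, 196.0], [0.0, 0.0, 1.0]] [320.63075673 187.21904847]
```

View pics/w.png

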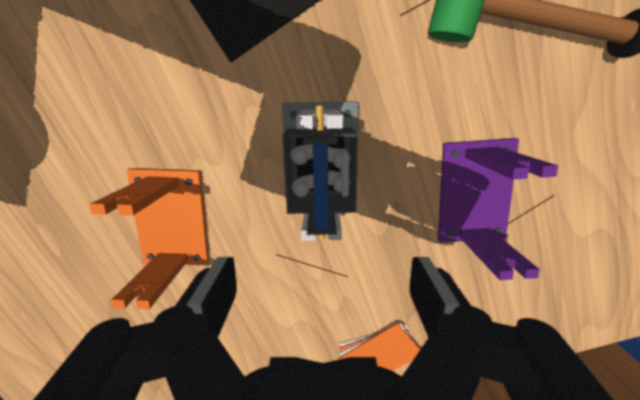

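The wrist view shows the bar vertical from (320,142) to (321,233), with the fit projecting its middle to (320.6,187), so it agrees. I'll check this numerically.

```bash
python3 - <<'E'
from fit import *
from go import rel
w=load('w');p=w['pixels'].astype(int);m=roi((p[:,:,2]-p[:,:,0]>15),305,130,335,240);print(m.sum())
print(fit([(w,m)],[.476,-.262,-.355],.138,(.014,.086,.02)))
ys,xs=np.nonzero(m[148:228]);ys+=148;k=np.polyfit(ys,xs,1)
A,B=(atz(w,np.polyval(k,v),v,.148) for v in(148,228));print(A,B,np.arctan2(-(A-B)[0],(A-B)[1]), ys.min(),ys.max())
E
```

```text
1321.0
(array([ 0.4742, -0.2667, -0.3444]), np.float64(0.091))
[ 0.48820879 -0.22728369  0.148     ] [ 0.46189391 -0.30133315  0.148     ] -0.34144985392679056 148 227
```

```bash
python3 -c "
from go import *
rel((.4745,-.265,.131),-.345)"
```

```text
t 4.67 tcp [ 0.4781 -0.2608  0.2893] tooly deg -20.42 tilt -1.0 shift in 20mm [-0.26 -0.1   7.91] spin/4 -0.16 gap 0.9952941986165958 [-0.  -0.4 -0.2] q [-0.7   0.36  1.57  0.    1.21 -0.35]
```

Emit:
send_rows:
  commands: "85 -0.26 -0.1 0 -0.16;85 0 0 0.7 0;85 0 0 0.7 0;85 0 0 0.7 0;85 0 0 0.7 0;85 0 0 0.7 0;85 0 0 0.7 0;85 0 0 0.7 0;85 0 0 0.7 0;85 0 0 0.6 0;85 0 0 0.5 0;85 0 0 0.5 0;85 0 0 0.3 0;85 0 0 0.3 0;85 0 0 0.1 0;85 0 0 0 0;85 0 0 0 0;85 0 0 0 0"

```text
t: 6.17
tcp_pos: [0.4742, -0.2658, 0.1318]
tool_rot: [0.818, 0.575, 0.0, 0.001]
force: [-0.7, -0.7, -0.2]
finger_gap: 0.996
gripper_force: 0.0
```

```bash
python3 - <<'E'
from go import *
from fit import *
rel((.4745,-.265,.131),-.345)
w=snap('wrist','w2');p=w['pixels'].astype(int);b=snap('side','b2');a=snap('scene','a2')
f=lambda s,q,W,H,k:cv2.resize(s['pixels'][q[1]:q[1]+H,q[0]:q[0]+W,::-1],(800,300) if W>200 else (400,300))
t=f(w,(160,100),320,120,1)
cv2.imwrite('pics/c2.png',np.vstack([cv2.resize(w['pixels'][80:400,120:520,::-1],(400,320)),np.hstack([cv2.resize(b['pixels'][200:320,300:420,::-1],(200,200)),cv2.resize(a['pixels'][170:270,200:300,::-1],(200,200))])]))
E
```

```text
t 6.17 tcp [ 0.4742 -0.2658  0.1318] tooly deg -19.82 tilt -1.0 shift in 20mm [0.04 0.   0.04] spin/4 -0.01 gap 0.9962787982142568 [-0.7 -0.7 -0.2] q [-0.72  0.57  1.74 -0.    0.83 -0.37]
```

View pics/c2.png

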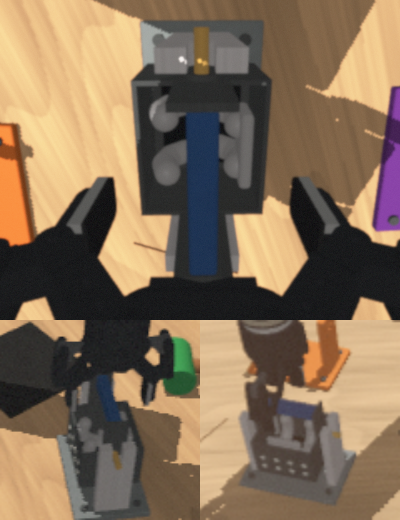

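The fingers straddle the bar, in the middle (bar at column 203, pads at 115 and 292 in the crop). I'll close slowly.

Emit:
send_rows:
  commands: "70 0 0 0 0;60 0 0 0 0;50 0 0 0 0;42 0 0 0 0;36 0 0 0 0;32 0 0 0 0;28 0 0 0 0;25 0 0 0 0;22 0 0 0 0;20 0 0 0 0;18 0 0 0 0;17 0 0 0 0;16 0 0 0 0;15 0 0 0 0"
  grip_force: 40

```text
t: 7.48
tcp_pos: [0.4739, -0.2654, 0.1313]
tool_rot: [0.818, 0.575, 0.0, 0.0]
force: [-0.0, 0.7, 0.8]
finger_gap: 0.177
gripper_force: 0.0
```

Emit:
send_rows:
  commands: "14 0 0 0 0;13 0 0 0 0;11 0 0 0 0;8 0 0 0 0;5 0 0 0 0;5 0 0 0 0;5 0 0 0 0;5 0 0 0 0"

```text
t: 8.15
tcp_pos: [0.4738, -0.2654, 0.1314]
tool_rot: [0.818, 0.575, -0.0, -0.0]
force: [-1.4, 0.5, 2.7]
finger_gap: 0.158
gripper_force: 40.1
```

Emit:
send_rows:
  commands: "5 0 0 -0.1 0;5 0 0 -0.15 0;5 0 0 -0.2 0;5 0 0 -0.2 0;5 0 0 -0.2 0"

```text
t: 8.57
tcp_pos: [0.4737, -0.2652, 0.1483]
tool_rot: [0.818, 0.575, -0.0, -0.0]
force: [-0.6, 0.2, -5.3]
finger_gap: 0.158
gripper_force: 39.0
```

Emit:
send_rows:
  commands: "5 0 0 -0.2 0;5 0 0 -0.2 0;5 0 0 -0.2 0;5 0 0 -0.3 0;5 0 0 -0.3 0;5 0 0 -0.3 0;5 0 0 -0.3 0;5 0 0 -0.3 0;5 0 0 -0.3 0;5 0 0 -0.3 0;5 0 0 -0.3 0;5 0 0 -0.3 0;5 0 0 -0.3 0;5 0 0 -0.3 0;5 0 0 -0.3 0;5 0 0 -0.3 0;5 0 0 -0.2 0;5 0 0 -0.1 0;5 0 0 0 0;5 0 0 0 0"

```text
t: 10.23
tcp_pos: [0.4737, -0.2653, 0.2442]
tool_rot: [0.818, 0.575, -0.0, -0.0]
force: [0.0, 0.2, -6.4]
finger_gap: 0.152
gripper_force: 39.1
```

```bash
python3 - <<'E'
from go import *
rel((.478,-.011,.24))
b=snap('side','b3');a=snap('scene','a3')
cv2.imwrite('pics/c3.png',np.hstack([cv2.resize(b['pixels'][160:330,270:440,::-1],(400,400)),cv2.resize(a['pixels'][120:290,180:350,::-1],(400,400))]))
E
```

```text
t 10.23 tcp [ 0.4737 -0.2653  0.2442] tooly deg -19.82 tilt -1.0 shift in 20mm [12.04 -4.11  0.21] spin/4 None gap 0.15227673026025113 [ 0.   0.2 -6.4] q [-0.72  0.41  1.63 -0.    1.1  -0.37]
```

View pics/c3.png

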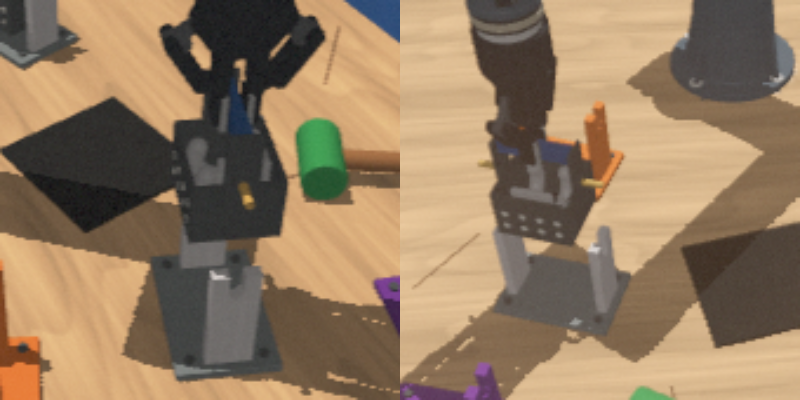

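Lifted clear and upright: the basket is above the uprights in both views, and the pad is free. Now I'll carry it to the pad.

Emit:
send_rows:
  commands: "5 0.2 -0.07 0 0;5 0.4 -0.14 0 0;5 0.6 -0.2 0 0;5 0.7 -0.24 0 0;5 0.7 -0.24 0 0;5 0.7 -0.24 0 0;5 0.7 -0.24 0 0;5 0.7 -0.24 0 0;5 0.7 -0.24 0 0;5 0.7 -0.24 0 0;5 0.7 -0.24 0 0;5 0.7 -0.24 0 0;5 0.7 -0.24 0 0;5 0.7 -0.24 0 0;5 0.7 -0.24 0 0;5 0.7 -0.24 0 0;5 0.7 -0.24 0 0;5 0.5 -0.17 0 0;5 0.4 -0.1 0 0;5 0.2 -0.07 0 0"

```text
t: 12.0
tcp_pos: [0.4785, -0.0084, 0.2445]
tool_rot: [0.818, 0.576, 0.0, 0.0]
force: [-0.7, 0.3, -4.8]
finger_gap: 0.154
gripper_force: 39.1
```

Emit:
send_rows:
  commands: "5 0 0 0.2 0;5 0 0 0.4 0;5 0 0 0.5 0;5 0 0 0.5 0;5 0 0 0.5 0;5 0 0 0.5 0;5 0 0 0.5 0;5 0 0 0.4 0;5 0 0 0.2 0;5 0 0 0 0;5 0 0 0 0"

```text
t: 12.92
tcp_pos: [0.4786, -0.0102, 0.1701]
tool_rot: [0.818, 0.575, -0.0, -0.0]
force: [0.1, 0.2, -5.9]
finger_gap: 0.154
gripper_force: 39.2
```

```bash
python3 - <<'E'
from go import *
rel((.478,-.011,.105))
b=snap('side','b4');a=snap('scene','a4')
cv2.imwrite('pics/c4.png',np.hstack([cv2.resize(b['pixels'][130:290,240:400,::-1],(400,400)),cv2.resize(a['pixels'][130:290,250:410,::-1],(400,400))]))
E
```

```text
t 12.92 tcp [ 0.4786 -0.0102  0.1701] tooly deg -19.84 tilt -1.0 shift in 20mm [-0.05 -0.02  3.26] spin/4 None gap 0.15386437184444024 [ 0.1  0.2 -5.9] q [-0.26  0.44  1.86 -0.    0.84  0.09]
```

View pics/c4.png

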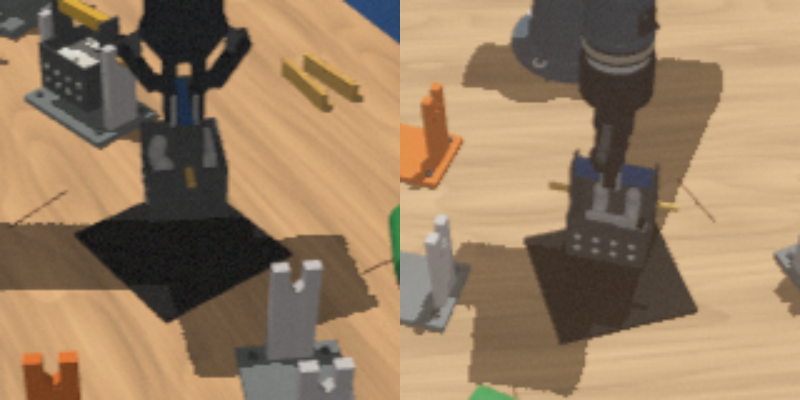

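The basket is upright over the pad. I'll descend to about 10 mm above contact, then feel for it.

Emit:
send_rows:
  commands: "5 0 0 0.2 0;5 0 0 0.4 0;5 0 0 0.4 0;5 0 0 0.4 0;5 0 0 0.4 0;5 0 0 0.4 0;5 0 0 0.3 0;5 0 0 0.2 0;5 0 0 0.1 0;5 0 0 0.05 0;5 0 0 0.05 0;5 0 0 0.05 0;5 0 0 0.05 0;5 0 0 0 0"

```text
t: 14.18
tcp_pos: [0.4786, -0.0099, 0.1104]
tool_rot: [0.818, 0.575, 0.0, 0.0]
force: [0.4, 0.1, -5.5]
finger_gap: 0.154
gripper_force: 39.2
```

Emit:
send_rows:
  commands: "5 0 0 0.05 0;5 0 0 0.05 0;5 0 0 0.05 0;5 0 0 0.05 0;5 0 0 0 0"

```text
t: 14.6
tcp_pos: [0.4785, -0.0099, 0.1061]
tool_rot: [0.818, 0.575, -0.0, -0.0]
force: [0.4, 0.1, -5.2]
finger_gap: 0.157
gripper_force: 39.2
```

Emit:
send_rows:
  commands: "5 0 0 0.05 0;5 0 0 0.05 0;5 0 0 0 0;5 0 0 0 0"

```text
t: 14.93
tcp_pos: [0.4785, -0.0099, 0.1042]
tool_rot: [0.818, 0.575, -0.0, -0.0]
force: [-0.2, -0.7, -6.0]
finger_gap: 0.156
gripper_force: 39.2
```

Emit:
send_rows:
  commands: "5 0 0 0.05 0;5 0 0 0 0;5 0 0 0 0"

```text
t: 15.18
tcp_pos: [0.4786, -0.0099, 0.1036]
tool_rot: [0.818, 0.575, 0.0, 0.0]
force: [-0.9, -0.5, 0.5]
finger_gap: 0.155
gripper_force: 40.0
```

It has touched down: the pad now carries the weight. Releasing.

Emit:
send_rows:
  commands: "12 0 0 0 0;14 0 0 0 0;15 0 0 0 0;17 0 0 0 0;20 0 0 0 0;25 0 0 0 0;35 0 0 0 0;45 0 0 0 0;45 0 0 0 0;45 0 0 0 0"
  grip_force: 20

```text
t: 16.02
tcp_pos: [0.4786, -0.0099, 0.1033]
tool_rot: [0.818, 0.575, 0.0, 0.0]
force: [0.4, -0.3, -0.5]
finger_gap: 0.526
gripper_force: 0.0
```

Emit:
send_rows:
  commands: "45 0 0 -0.2 0;45 0 0 -0.4 0;45 0 0 -0.6 0;45 0 0 -0.8 0;45 0 0 -0.8 0;45 0 0 -0.8 0;45 0 0 -0.8 0;45 0 0 -0.8 0;45 0 0 -0.8 0;45 0 0 -0.8 0;45 0 0 -0.4 0;45 0 0 0 0;45 0 0 0 0"

```text
t: 17.1
tcp_pos: [0.4785, -0.0099, 0.2477]
tool_rot: [0.818, 0.575, 0.0, 0.0]
force: [0.4, 0.1, 0.2]
finger_gap: 0.526
gripper_force: 0.0
```

```bash
python3 - <<'E'
from go import *
from fit import *
rel((.478,-.011,.105))
b=snap('side','b5');a=snap('scene','a5');w=snap('wrist','w5')
cv2.imwrite('pics/c5.png',np.hstack([cv2.resize(b['pixels'][100:290,220:410,::-1],(380,380)),cv2.resize(a['pixels'][130:290,300:460,::-1],(380,380))]))
bl=w['pixels'][:,:,2].astype(int)-w['pixels'][:,:,0]>15
c=proj(w,(.478,-.011,.11)).astype(int);m=roi(bl,c[0]-40,c[1]-70,c[0]+40,c[1]+70)
print(m.sum(),fit([(w,m)],[.478,-.011,-.345],.11,(.014,.086,.02)))
E
```

```text
t 17.1 tcp [ 0.4785 -0.0099  0.2477] tooly deg -19.82 tilt -1.0 shift in 20mm [-0.06 -0.01  7.13] spin/4 None gap 0.526273451439542 [0.4 0.1 0.2] q [-0.25  0.32  1.78 -0.    1.04  0.09]
1592.0 (array([ 0.4787, -0.0091, -0.3481]), np.float64(0.101))
```

View pics/c5.png

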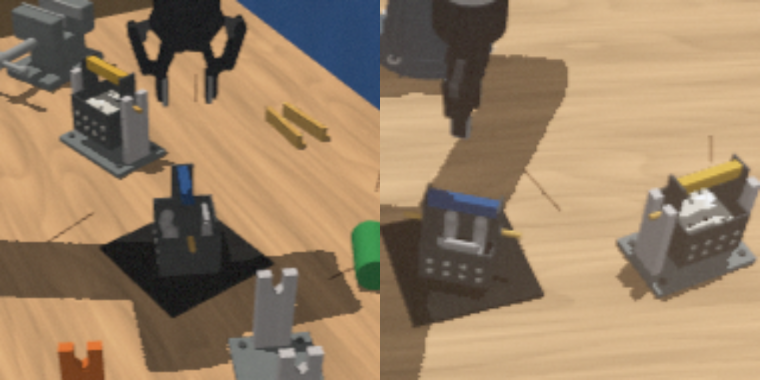

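The blue basket stands upright on the pad (fit 2 mm from the middle). The yellow basket still hangs in its stand, and the gripper is clear.

```bash
python3 -c "
from station import sign_off
print(sign_off())"
```

```text
the job is handed in; nothing more can be done
None
```

I handed the job in: the blue-handled shell basket stands upright on the black pad, about 2 mm from its middle by camera measurement, released with the gripper clear, and the yellow-handled basket still hangs in its stand; the judge's verdict was not shown.

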